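# Open the sliding-lid box of sanding blocks

## Robot

A 6-joint arm with a two-finger parallel gripper is mounted at the origin on the work surface. World frame = base frame: x ahead of the robot, y to its left, z up, the work surface at z = 0. Lengths are in mm, angles in rad, forces in N, time in s.
With the tool pointing down it reaches from about 325 to 875 mm from the base axis. Payload 4.4 kg.
Tool frame: the origin (TCP) lies on the centre line of the jaws, within the pads' length; the fingertips stand bot.tips_ahead ahead of it and the grasp point (between the pads) is the TCP (bot.tips_ahead is the distance from the TCP to the fingertips, in mm); z points along the fingers, y is the line along which they close (so a half turn about z gives the same grasp; the last joint's range is limited). The gripper opens to 85 mm and grips with 20 to 120 N. Pads are 22 mm wide; open, the fingers measure 114 mm over their backs; the gripper's body (76 mm by 85 mm) begins 54 mm behind the grasp point. The pads swing forward as they close: fully open they stand 13 mm farther back than shut.
Start: joints at [-1.5, 0.207, 1.542, -0, 1.393, -0.15], TCP at [126.479, -560.919, 250.282] pointing down, gripper open.
Joint ranges: [-2.73, 2.73], [-0.86, 2.22], [0.23, 2.46], [-1.11, 4.25], [0.08, 2.63], [-2.82, 2.82]. Speed limits (rad/s): [2.79, 2.79, 3.14, 3.14, 3.14, 3.14].

## Interface

Orientations are given as a unit quaternion [w, x, y, z].
In Python, from station import bot, cams, monitor gives the robot as it stands. The module is installed in compiled form; this text tells all that it offers. Calls block until the motion is done:
- bot.move_pose(position, orientation): joint-space move of the TCP to a pose.
- bot.movel(position, rotation=None, vel=150, force_limit=None): straight line of the TCP; rotation=None keeps the orientation; vel is the mean speed in mm/s. With force_limit (N) it stops when the force on the tool has changed by that much, and returns True; else False.
- bot.move_joints(angles): joint-space move.
- bot.release() and bot.gripper_close(effort=None): open the fingers fully, or close them until they stop; effort is the grip in N (None keeps the last).
- bot.pause(seconds).
- bot.solve_ik(position, orientation): joint angles nearest the present ones, or None.
- cams.grab_frame(name): name is "side" or "top" or "wrist"; returns the picture (400x640x3 uint8, red, green, blue); there is no depth.
- cams.get_calibration(name): a dict with "fov_y" (degrees; the focal length in pixels is half the picture's height over the tangent of half this angle, whatever the lens; pixels are square), "cx", "cy" (the principal point, pixels), "xyz" and "attitude" of the camera in the world. Camera axes: x right, y down, z forward; pixel columns grow to the right and rows downward; lengths in mm; the calibration is good to about 2 mm. A picture is of the moment at which its call begins: read the wrist's pose just before it. get_calibration takes no time and is no camera call; for the wrist camera it gives the pose at the moment of the call.
A pose or a line that the arm cannot do raises bot.MotionError and nothing moves.
- bot.hand_in(): hands the job in; it is judged then, once.
Readings, each from a call of its own:
- monitor.read_clock(): time.
- monitor.read_joints(): joint angles.
- monitor.read_qd(): joint speeds.
- monitor.read_joint_efforts(): joint torques, N m.
- monitor.read_eef_pos(): TCP position.
- monitor.read_ee_rot(): TCP orientation.
- monitor.read_ft_force(): force on the tool from outside, world axes, zero at the start.
- monitor.read_ft_torque(): the same for the moment, N m.
- monitor.read_finger_gap(): finger opening in mm.
- monitor.read_finger_force(): force on a finger pad.
Only numpy, scipy, OpenCV 4.12 (cv2) and the standard library are available. Lean on these libraries where they do the work, as an engineer would, in place of code of your own. Each camera call takes 0.05 s, during which the arm holds its last target. There are 200 camera calls.

## Task

Open the dark wooden box: lift the red-handled end of its lid up over the raised lip at that end, then slide the lid out of its grooves. Lay the lid flat, handle upwards, in the middle of the green cutting mat, setting it down without dropping it. Leave the glue bottle, the tape roll and the sanding block where they are.

Things in the scene. Friction and masses are not known exactly. Their poses are not given: they have to be found in the camera images.
- box: Dark wooden box fixed to the table, 190 (x) by 108 (y) by 76 mm high; origin: centre of its underside; z up, x along the lid's way out, towards the lip. The lid lies on ledges 50 above the table between side guides 56 high (2 of play each side, about 3 along x at each end), with blocks fixed below it. Rear walls and strips (see box_strips) hold it down; it comes out along +x only.
- box_strips (a point): Point midway between the front ends of the two hold-down strips, at the height of their underside, 70 mm above the table. The strips reach in over the lid's edges from here (x = +5 of the box) to the rear (x = -95), leaving the lid 14 of upward play. Once the lid's rear edge is past here (88 of travel) it can be lifted away.
- box_lip (a point): Centre of the top of the end lip: a wall across the box's +x end, from x = 83 to 95 mm, its top 57 above the table, 7 above the closed lid's underside. The lid's front edge must rise over it before the lid can slide; lifting the whole lid or its front end by about 10 does it.
- lid_handle (a point): Centre of the lid's red handle, an upright bar 50 mm long (lid's x), 16 wide (y), 30 high, on top of the plywood lid near its front end. Axes: z up out of the lid, x to its front end (along the box's x when closed). 71 above the table when closed, 25 with the lid flat on the mat. The lid is loose, 162 by 86 by 6, 0.1 to 0.2 kg.
- lid_panel (a point): Centre of the lid's flat panel (162 x by 86 y by 6 z), half-way through its thickness; it lies 50 behind the handle's centre along the lid's x and 18 below it. It is 53 above the table when closed, 7 when flat on the mat.
- mat_center (a point): Centre of the upper face of the green cutting mat, fixed to the table, 240 (x) by 180 (y), 4 mm thick. z up.
- glue: White glue bottle with an orange nozzle, 62 mm diameter, 160 high, loose; origin at the centre of its underside.
- tape: Yellow tape roll lying flat, 110 mm diameter, 24 high, loose; origin at the centre of its underside.
- sandblock: Brown sanding block, 45 by 110 by 28 mm high, loose; origin at the centre of its underside.
Things that resemble listed ones, but are neither listed nor needed, are in the scene too. Of the things that look like the box, take the one that is farthest from the robot's base at the start. Of the things shaped like the part that bears lid_handle, the wooden one is meant.

How it is judged:
By the outcome, as a careful person would: the job done as asked, in the order asked, and still so for the second after the job is handed in, with the robot touching nothing.
It also fails if it takes over 42 s, if anything falls off the work surface, if the arm or the gripper's body presses on something with over 40 N, if the wrist force passes 120 N, or if a joint passes its speed limit or range.

## Working session

There is one attempt and no reset: what is moved stays moved. The work goes in short steps, each a Python script; the robot and the scene stay as the last script left them, time stands still between calls to the robot, and variables do not carry over. Pictures are saved under pics/ and viewed, at most 10 in all, crops included, and the job is handed in when it is done.

```bash
mkdir -p pics; python3 - <<'E'
from station import bot,cams,monitor
import cv2
for n in ("top","side"):
    cv2.imwrite(f"pics/{n}0.png",cams.grab_frame(n)[:,:,::-1]); print(n,cams.get_calibration(n))
print(bot.tips_ahead,monitor.read_clock(),monitor.read_ee_rot(),cams.get_calibration("wrist"))
E
```

```text
top {'fov_y': 43.17960623192023, 'cx': 320.1319799406667, 'cy': 202.12457729432222, 'xyz': array([ 357.61751506,  -10.92985932, 1347.89100193]), 'attitude': array([ 0.03670709, -0.70574054,  0.70659455, -0.03615265])}
side {'fov_y': 43.92652285450934, 'cx': 319.75752244770587, 'cy': 209.45170479055557, 'xyz': array([ 288.12449749, -969.40097786, 1265.6602828 ]), 'attitude': array([-0.341294  ,  0.93402553, -0.09992151,  0.03362156])}
19.0 0.1 [-1.05998968e-03  9.93857099e-01  1.10665903e-01  2.47113767e-05] {'fov_y': 67.63048070704042, 'cx': 316.92896361321283, 'cy': 197.4207521459586, 'xyz': array([ 200.51031448, -543.66066879,  372.92133327]), 'attitude': array([ 0.11762242,  0.77238084, -0.61684032, -0.09539827])}
```

View pics/top0.png

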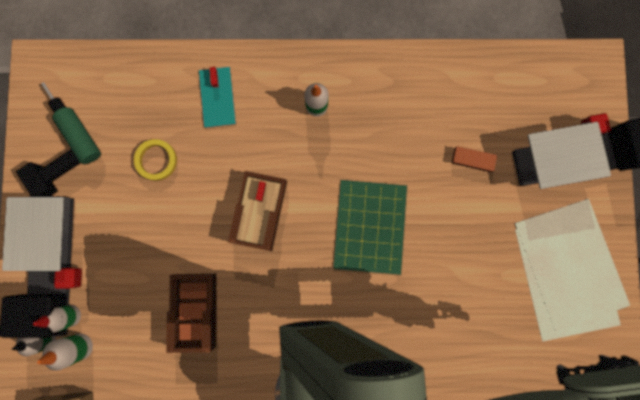

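View pics/side0.png

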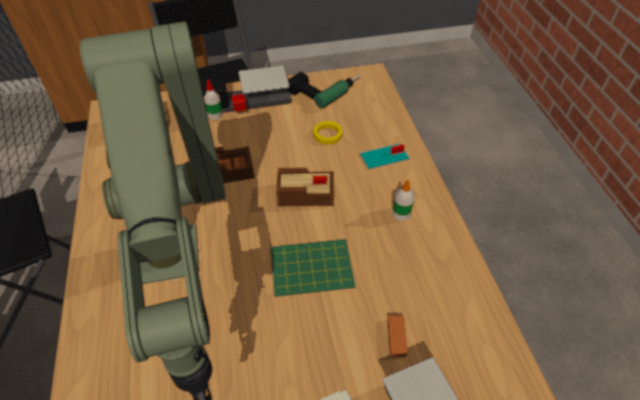

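The top view shows two box-like things. The lidded dark box is at about (258,210), its red handle at (261,191). An open, empty dark box is at (192,312). The top edge of the picture is +x, so the lidded box is the farther from the base, and it is the one meant. Two things are shaped like the lid: the teal panel at (217,97) and the wooden one in the box, and the wooden one is meant. The mat is at (370,227), the glue at (317,98), the tape at (155,160) and the sanding block at (475,159).

```bash
cat > h.py <<'E'
import numpy as np,cv2
from scipy.spatial.transform import Rotation as R
def rot(q): return R.from_quat(np.r_[q[1:],q[0]])
def ray(c,uv):
    f=200/np.tan(np.radians(c["fov_y"])/2)
    uv=np.atleast_2d(uv).astype(float)
    d=np.c_[(uv-[c["cx"],c["cy"]])/f,np.ones(len(uv))]
    return rot(c["attitude"]).apply(d)
def plane(c,uv,z):
    d=ray(c,uv); o=c["xyz"]; return o+d*((z-o[2])/d[:,2])[:,None]
def mask(im,lo,hi,box=None):
    h=cv2.cvtColor(im,cv2.COLOR_RGB2HSV); m=cv2.inRange(h,lo,hi)
    if lo[0]==0: m|=cv2.inRange(h,(172,lo[1],lo[2]),(180,255,255))
    if box: k=np.zeros_like(m);x0,y0,x1,y1=box;k[y0:y1,x0:x1]=1;m*=k
    return m
def big(m):
    c,_=cv2.findContours(m,cv2.RETR_EXTERNAL,cv2.CHAIN_APPROX_NONE); return max(c,key=cv2.contourArea)
def down(yaw): # tool z down; tool x along yaw
    q=R.from_matrix(np.c_[[np.cos(yaw),np.sin(yaw),0],[np.sin(yaw),-np.cos(yaw),0],[0,0,-1]]).as_quat()
    return np.r_[q[3],q[:3]]
E
python3 - <<'E'
from h import *
from station import cams
im=cv2.imread("pics/top0.png")[:,:,::-1].copy(); c=cams.get_calibration("top")
def rep(n,m,z):
    k=big(m); p=plane(c,k[:,0,:],z)[:,:2].astype(np.float32); r=cv2.minAreaRect(p)
    b=cv2.boxPoints(r); print(n,np.round(r[0]),np.round(r[1]),round(r[2],1),cv2.contourArea(k)); return r
rep("mat",mask(im,(50,60,30),(85,255,255),(325,170,415,285)),4)
rep("handle",mask(im,(0,150,80),(8,255,255),(225,165,295,255)),86)
rep("box",mask(im,(0,60,0),(15,255,75),(225,165,295,255)),76)
rep("tape",mask(im,(22,150,80),(32,255,255),(120,130,185,190)),24)
rep("block",mask(im,(3,130,80),(12,255,255),(445,140,505,178)),28)
rep("teal",mask(im,(80,100,60),(100,255,255),(190,60,245,135)),4)
cv2.imwrite("pics/crop0.png",cv2.resize(im[150:330,140:420,::-1],None,fx=2.8,fy=2.8,interpolation=cv2.INTER_CUBIC))
E
```

```text
mat [ 431. -142.] [174. 234.] 84.9 5567.0
handle [518. 141.] [19. 50.] 79.3 124.5
box [420. 105.] [  6. 100.] 77.9 47.0
tape [609. 430.] [110. 105.] 89.9 1268.0
block [ 610. -419.] [122.  54.] 75.6 765.0
teal [787. 273.] [158.  82.] 6.7 1422.0
```

View pics/crop0.png

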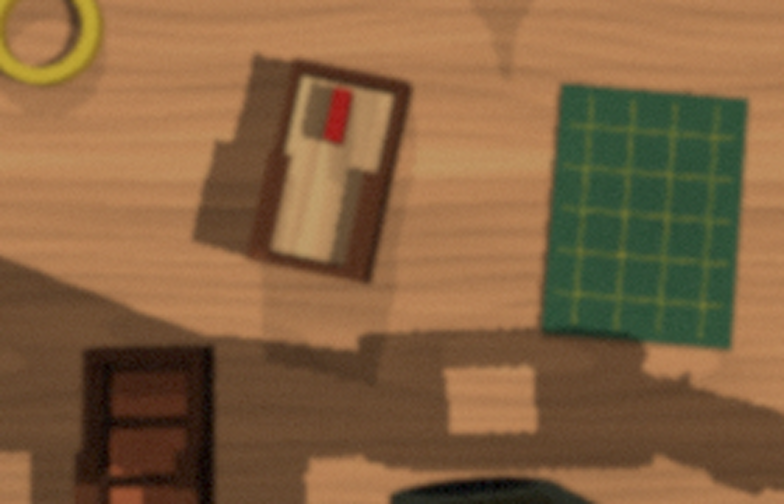

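The enlarged crop confirms it: dark box, plywood lid, red handle near the +x end at crop pixel (338,115). The lid's long axis is at about -11 deg, and the mat is green at crop (645,215). Next I'll go above the handle and look from close by.

```bash
python3 - <<'E'
from h import *
from station import bot,cams,monitor
yaw=np.radians(-11.3)
for y in (yaw,yaw+np.pi): print(bot.solve_ik([518,141,230],down(y)))
print(bot.solve_ik([431,-142,60],down(np.radians(-5.1))))
q=down(yaw)
bot.move_pose([518,141,230],q); bot.pause(.3)
c=cams.get_calibration("wrist"); im=cams.grab_frame("wrist")
cv2.imwrite("pics/w1.png",im[:,:,::-1]); print(c,monitor.read_eef_pos(),monitor.read_clock())
m=mask(im,(0,150,80),(8,255,255)); k=big(m)
for z in(86,):
    p=plane(c,k[:,0,:],z)[:,:2].astype(np.float32); print(cv2.minAreaRect(p))
im=cams.grab_frame("top");cv2.imwrite("pics/t1.png",im[:,:,::-1])
E
```

```text
[ 1.04496772e-01  1.43593745e-01  1.65827300e+00 -4.44089210e-16
  1.33972591e+00  1.87251530e+00]
[ 1.04496772e-01  1.43593745e-01  1.65827300e+00 -4.44089210e-16
  1.33972591e+00 -1.26907735e+00]
[-5.09383450e-01  2.15082177e-01  1.98526680e+00 -4.44089210e-16
  9.41243681e-01  1.15042467e+00]
{'fov_y': 67.63048070704042, 'cx': 316.92896361321283, 'cy': 197.4207521459586, 'xyz': array([592.54759822, 125.60392735, 353.67530513]), 'attitude': array([-0.09607818, -0.62684126,  0.76424747,  0.1173236 ])} [518.07918152 140.7686537  229.99274889] 3.2833
((520.2691040039062, 142.7474365234375), (14.643314361572266, 53.04899978637695), 79.00738525390625)
```

View pics/w1.png

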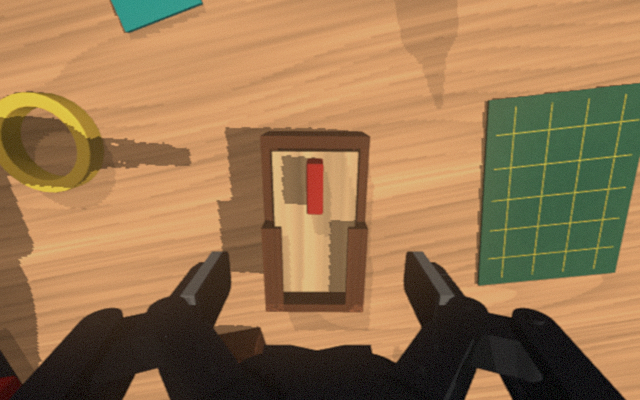

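The wrist view shows the handle at (315,186), the box aligned with the tool, and the mat at right. It puts the handle at (520,143), 15 by 53 mm, which agrees with the top view within 2 mm. So I'll grasp, lift by 10 mm and start the slide.

```bash
python3 - <<'E'
from h import *
from station import bot,cams,monitor
yaw=np.radians(-11.2); q=down(yaw); u=np.array([np.cos(yaw),np.sin(yaw),0])
p=np.array([519.7,142.3,80.])
bot.movel(p+[0,0,40],q,vel=200)
print(bot.movel(p,vel=80,force_limit=15))
bot.gripper_close(70); print(monitor.read_finger_gap(),monitor.read_finger_force(),monitor.read_ft_force())
p=monitor.read_eef_pos(); print(p)
s=bot.movel(p+[0,0,10.5],vel=30,force_limit=15); print("lift",s,monitor.read_eef_pos(),monitor.read_ft_force(),monitor.read_ft_torque())
if not s:
    s=bot.movel(p+[0,0,10.5]+20*u,vel=40,force_limit=12); print("slide",s,monitor.read_eef_pos(),monitor.read_ft_force(),monitor.read_ft_torque())
print(monitor.read_finger_gap(),monitor.read_clock())
c=cams.get_calibration("wrist");im=cams.grab_frame("wrist");cv2.imwrite("pics/w2.png",im[:,:,::-1])
E
```

```text
False
14.682040049678713 69.34917569160461 [-0.35656867 -0.13868802  2.20846877]
[520.11883132 142.36322814  80.42102274]
lift False [520.151555   142.36126527  91.04179779] [ 0.11003207  0.37855489 -1.2015899 ] [-0.00154449 -0.00129825  0.01458109]
slide False [539.69655516 138.42359272  90.75725478] [-0.46903914 -0.09725968 -1.25415341] [-0.04173504  0.01316109 -0.027246  ]
14.540355179773357 6.4917
```

View pics/w2.png

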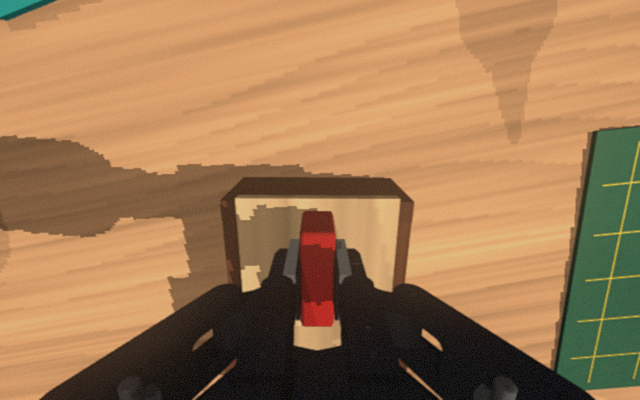

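The lid hangs level on the handle, red at (318,270), with the box's front face below its front edge. The wrist reads 1.2 N, which is the lid's weight, and nothing is jamming. I'll slide it on, lift it and carry it over the mat.

```bash
python3 - <<'E'
from h import *
from station import bot,cams,monitor
yaw=np.radians(-11.2); u=np.array([np.cos(yaw),np.sin(yaw),0])
p0=np.array([520.1,142.4,90.9])
s=bot.movel(p0+97*u,vel=80,force_limit=12); print("slide",s,monitor.read_eef_pos(),monitor.read_ft_force())
assert not s
p=monitor.read_eef_pos(); s=bot.movel(p+[0,0,75],vel=100,force_limit=12); print("lift",s,monitor.read_ft_force(),monitor.read_ft_torque(),monitor.read_finger_gap())
assert not s
ym=np.radians(-5.1); t=np.array([431+50*np.cos(ym),-142+50*np.sin(ym),34.4])
bot.move_pose(t+[0,0,110],down(ym)); bot.movel(t+[0,0,40],vel=150); bot.pause(.2)
print(monitor.read_clock(),monitor.read_finger_gap(),monitor.read_eef_pos())
for n in("side","wrist","top"):
    cv2.imwrite(f"pics/{n}3.png",cams.grab_frame(n)[:,:,::-1])
a=cv2.imread("pics/side3.png")[200:330,230:400]; cv2.imwrite("pics/c3.png",np.hstack([cv2.resize(a,(523,400)),cv2.resize(cv2.imread("pics/wrist3.png")[:,:],(270,400))]))
E
```

```text
slide False [614.64449122 123.70013921  90.66623346] [-1.39861948  0.33396245 -2.06216133]
lift False [-0.28651093 -0.13918726 -0.67019114] [-0.08052224 -0.076321   -0.00556635] 14.719817577220798
10.525 14.771711128102211 [ 482.00204591 -146.87153076   75.76673407]
```

View pics/c3.png

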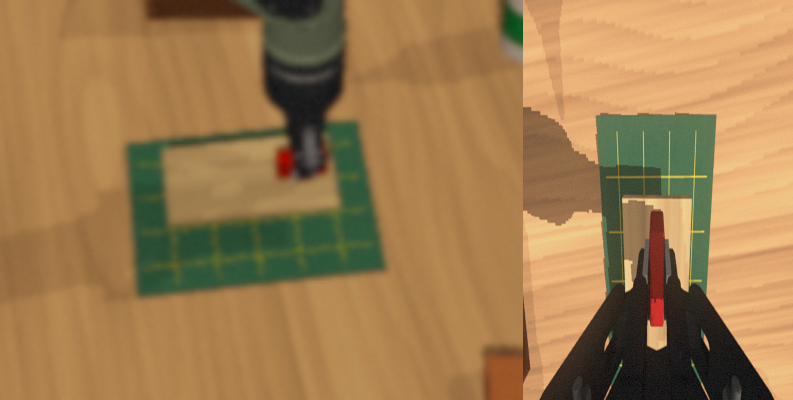

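The lid is held level and square above the mat, plywood at crop (255,180). The shift upwards in the picture is parallax from its 40 mm height. I'll lower it until it touches.

```bash
python3 - <<'E'
from h import *
from station import bot,cams,monitor
ym=np.radians(-5.1); t=np.array([431+50*np.cos(ym),-142+50*np.sin(ym),34.4])
bot.movel(t+[0,0,6],vel=60)
s=bot.movel(t+[0,0,-3],vel=12,force_limit=4); bot.pause(.3)
print(s,monitor.read_eef_pos(),monitor.read_ft_force(),monitor.read_ft_torque(),monitor.read_clock())
cv2.imwrite("pics/side4.png",cams.grab_frame("side")[:,:,::-1])
a=cv2.imread("pics/side4.png")[180:330,230:420]; cv2.imwrite("pics/c4.png",cv2.resize(a,None,fx=3.5,fy=3.5))
E
```

```text
True [ 480.94728841 -146.51466794   34.3913782 ] [-0.46831258  0.20678778  5.86497304] [-0.05059325 -0.05129668  0.00102963] 12.2417
```

View pics/c4.png

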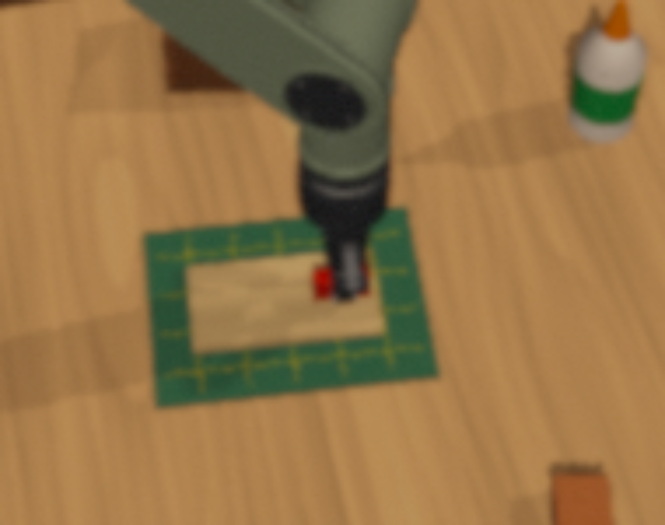

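The lid touched at exactly the expected height (34.4), flat and centred on the mat. I'll release, back off and check.

```bash
python3 - <<'E'
from h import *
from station import bot,cams,monitor
bot.release(); p=monitor.read_eef_pos(); bot.movel(p+[0,0,120],vel=120)
bot.move_joints([-1.5,.207,1.542,0,1.393,-.15]); bot.pause(.2)
im=cams.grab_frame("top"); cv2.imwrite("pics/t5.png",im[:,:,::-1]); c=cams.get_calibration("top")
def rep(n,m,z):
    r=cv2.minAreaRect(plane(c,big(m)[:,0,:],z)[:,:2].astype(np.float32)); print(n,np.round(r[0]),np.round(r[1]),round(r[2],1))
rep("lid",mask(im,(8,30,110),(30,255,255),(345,190,395,262)),10)
rep("handle",mask(im,(0,150,60),(8,255,255),(335,180,405,270)),40)
rep("tape",mask(im,(22,150,80),(32,255,255),(120,130,185,190)),24)
rep("block",mask(im,(3,130,80),(12,255,255),(445,140,505,178)),28)
print(monitor.read_clock())
cv2.imwrite("pics/c5.png",cv2.resize(im[50:330,140:520,::-1],None,fx=2,fy=2))
E
```

```text
lid [ 430. -143.] [ 89. 165.] 84.8
handle [ 478. -146.] [17. 48.] 83.0
tape [609. 430.] [110. 105.] 89.9
block [ 609. -420.] [120.  57.] 81.6
16.3667
```

View pics/c5.png

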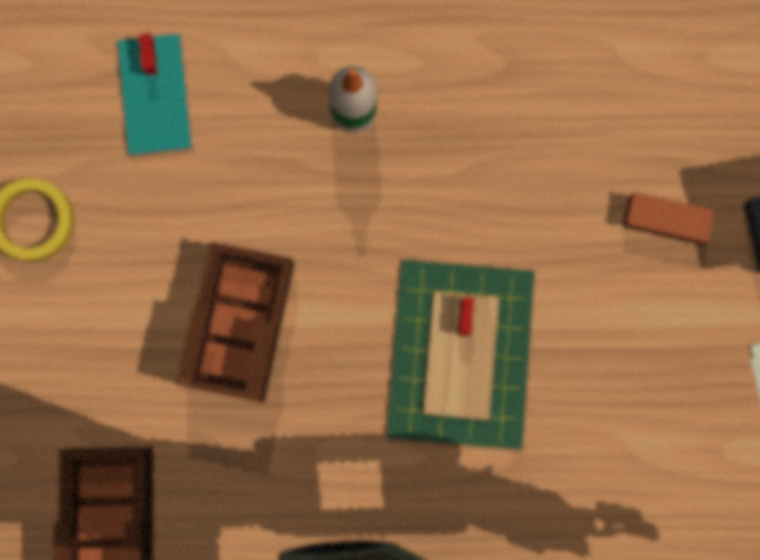

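The box is open at crop (237,320). The lid lies flat on the mat with its handle up at (460,355), its centre within about 2 mm of the mat's. The glue bottle, tape roll and sanding block haven't moved.

```bash
python3 -c "
from station import bot
print(bot.hand_in())"
```

```text
the job is handed in; nothing more can be done
None
```

The box is open and its lid lies flat, handle up, within about 2 mm of the middle of the green mat; the glue, tape and sanding block were left where they were, and the job was handed in at about 16 s.

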